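# Open the shoe clamp

## Robot

A 6-joint arm with a two-finger parallel gripper is mounted at the origin on the work surface. World frame = base frame: x ahead of the robot, y to its left, z up, the work surface at z = 0. Lengths are in mm, angles in rad, forces in N, time in s.
With the tool pointing down it reaches from about 350 to 875 mm from the base axis. Payload 4.2 kg.
Tool frame: the origin (TCP) lies on the mounting face of the last link; the fingertips stand 173 mm ahead of it and the grasp point (between the pads) lies 155 mm ahead of it; z points along the fingers, y is the direction in which the jaws open and shut (so a half turn about z gives the same grasp; the last joint's range is limited). The gripper opens to 85 mm and grips with 20 to 120 N. Pads are 22 mm wide; open, the fingers measure 114 mm over their backs; the gripper's body (76 mm by 85 mm) begins 54 mm behind the grasp point. The pads swing forward as they close: fully open they stand 13 mm farther back than shut.
Start: joints at [1.425, 0.385, 0.008, 0, -1.194, -0.259], TCP at [246.114, 574.481, 404.712] pointing down, gripper open.
Joint ranges: [-3.14, 3.14], [-1.21, 2.06], [-1.07, 1.41], [-3.16, 2.05], [-2.99, -0.16], [-3.1, 3.1]. Speed limits (rad/s): [2.79, 2.79, 3.14, 3.14, 3.14, 3.14].

## Interface

Orientations are given as a unit quaternion [x, y, z, w].
In Python, from bench import arm gives the robot as it stands. The module is installed in compiled form; this text tells all that it offers.
- The arm moves only by the tool play_rows, never from a script. Its argument "moves" is a list of rows, each a list of 3 entries, a list of its own where there are three numbers: the shift along the world's x, y, z in units of 30 cm (1.0 is 30 cm), then the turn about the world's z in units of 30 degrees (1.0 is 30 degrees), then the gripper's target within -1 to 1 (shut at 1, half-way at 0, fully open at -1). In form: [[[x, y, z], turn, jaw], ...]. A call has 1 to 12 rows; each row is the pose to reach, as a shift and turn from the pose measured when the call began; what a row does not reach only later rows make up. A row lasts 1/8 s, in which the tool goes at most 62.5 mm and 10.7 degrees, less where a joint would pass 70% of its speed; a pose out of reach is approached as far as the arm can. A call with a number of a shift or a turn outside -1 to 1 is refused whole. A call with a gripper value outside its range is refused whole. The fingers move at their own pace and stop on an object; the grip force is fixed at half the most. Time passes only in rows, so rows that repeat a pose let the fingers close. It gives the time, the measured TCP pose, the force and the opening at its end, in the units of the state.
- arm.read_state(): the state, without advancing time (a new reading comes with each control period).
- arm.get_image(name): name is "scene" or "side" or "wrist"; returns a dict with "pixels" (480x640x3 uint8, red, green, blue), "vfov" (degrees; the focal length in pixels is half the picture's height over the tangent of half this angle, whatever the lens; pixels are square), "cx", "cy" (the principal point, pixels), "dist" ([k1, k2, p1, p2, k3] as OpenCV has them; the pictures are not rectified), "xyz" and "rotation" of the camera in the world. Camera axes: x right, y up, looking along -z (the intrinsics and any distortion apply to the point x, -y, -z); pixel columns grow to the right and rows downward; lengths in mm; the calibration is good to about 2 mm. A picture is of the moment at which its call begins. There is no depth.
- arm.job_done(): hands the job in, once; it reports no verdict.
Trained networks look in a picture, given as the dict that the camera call returned (one of the last four; its "shot" number tells which), for a name from the list of things; names that differ only in an ending like _2 or _b are one class to them, and where a whole thing is asked for, a point or a joint stands for the part that bears it (a point fixed in the world has none). Each returns a list of dicts, best first, with "conf" (0 to 1); they miss things now and then, are a little off and sometimes report something else, mostly with a low value. They report only what shows in the picture. A call takes as long as a camera call.
- arm.look_for(name, picture): "centre" ([x, y, z] in mm, in world coordinates, good to about 4 mm: the middle of the surface that is visible of it).
The state is a dict: "clock": time; "joints": joint angles; "joint_vel": joint speeds; "joint_efforts": joint torques, N m; "position": TCP position; "ee_rot": TCP orientation; "contact_force": force on the tool from outside, world axes, zero at the start; "wrist_torque": the same for the moment, N m; "gripper_width": finger opening in mm.
Only numpy, scipy, OpenCV 4.12 (cv2) and the standard library are available. Lean on these libraries where they do the work, as an engineer would, in place of code of your own. Each camera call takes 0.05 s, during which the arm holds its last target.

## Task

The shoe in the bench clamp is finished, so open the clamp for it to be taken out. With a fingertip press down the round brass button on the heel jaw and, keeping it pressed, push the jaw back along its bar away from the shoe as far as it will go, then let the button come up again and draw clear. Leave the shoe standing on its rests and everything else on the bench where it is; pick nothing up.

Things in the scene. Friction and masses are not known exactly. Their poses are not given: they have to be found in the camera images.
- clamp: shoe clamp screwed to the bench: dark wooden board 120 x 530 x 12 mm with a steel bar 24 mm wide, iron toe stop at its -y end, two cork sole rests (tops 45 mm up) and an iron heel jaw sliding on the bar. Saw teeth (8 mm pitch) under the bar stop the jaw opening unless its button is down. Origin: centre of the board's underside. x across the bar, y along it the way the jaw opens (away from the shoe)
- release_top (a point): centre of the top of the round brass button (32 mm across) on the heel jaw; moves with it. 112 mm above the bench when up (down to 108 if the pawl rests on a tooth), 22 mm above the iron under it. Goes 7 mm straight down on a spring, 2 to 4 N; the ratchet is free from 4 mm down and bites again as the button comes up. The jaw plate on the shoe's side is lower, top at 99 mm
- thumb_rest (a point): point on the heel jaw's upright iron thumb rest, on the middle of the face that looks towards the shoe, 124 mm above the bench: a plate 44 mm wide, top edge at 138 mm, right behind the button on the clamp's +y side; its face is 19.5 mm from the button's centre. A fingertip holding the button down pushes the jaw by bearing on this face
- end_stop (a point): middle of the end stop on the bar at the clamp's +y end, 60 mm above the bench: the iron of the jaw meets it when the jaw is fully back
- heel_jaw (a joint): where the heel jaw stands along the bar, in metres: 0 = closed up to about 2 mm from the heel, 0.130 = fully back at the end stop; grows along the clamp's +y. It starts between 0 and about 0.03 and slides with about 3 N of friction when the ratchet is free, staying where it is left
- release (a joint): how far the release button is pressed, in metres: 0 = up, 0.007 = fully down; at rest it may read up to 0.004 where the pawl rests on a tooth
- shoe: the finished brown leather shoe, 275 mm long, 102 mm wide, 97 mm high (brass knob of its wooden tree up to 121 mm), standing loose on the sole rests with its toe to the toe stop and its heel to the jaw. Origin under its middle, at the underside of the sole; z up, toe towards its -y. Must stay where it is
- other_shoe: the other shoe of the pair, same size, standing on the bench to the right of the clamp as the robot sees it; origin under its middle, z up, toe towards its -y. Leave alone
- bottle: brown glass bottle with a cork and a paper label, 64 mm across, 150 mm high, origin under its middle. Leave alone
- black_tin: round black polish tin, 85 mm across, 28 mm high, origin under its middle. Leave alone
- tan_tin: round tan polish tin, 85 mm across, 28 mm high, near the clamp on the robot's side, origin under its middle. Leave alone
- dauber: maple dauber lying bristles up, 125 mm long, round head 38 mm across and 34 mm high at its +x end, on the far side of the clamp, origin under its middle. Leave alone
- brush: horsehair shoe brush 165 x 52 x 55 mm lying on its bristles, origin under its middle, long along its x. Leave alone
- cup: white mug, 76 mm across, 75 mm high, handle at its +y, origin under its middle. Leave alone

How it is judged (in metres and radians):
On the way, in this order (a step that is already met when the one before it is completed fails the run):
1. a finger presses the button down, clear of the teeth, the jaw still about where it started (value of joint release above 0.004 m and contact force between the fingers and clamp above 0.8 N and distance of thumb_rest from where it was at the start of the episode below 0.03 m), for 0.1 s.
2. the jaw is pushed back to the end of its travel (value of joint heel_jaw above 0.122 m), for 0.1 s.
At the end, for the whole second after the job is handed in: The heel jaw stands within 8 mm (one tooth) of its end stop, the button has come up again, the shoe stands at rest on its rests within 25 mm of where it was and not tipped, and each of the other things is within 30 mm of where it was (value of joint heel_jaw above 0.122 m and value of joint release below 0.0045 m and not (distance of shoe from where it was at the start of the episode above 0.025 m or angle between shoe's own z axis and vertical above 0.2 rad) and linear speed of shoe below 0.02 m/s and distance of each of other_shoe, bottle, black_tin, tan_tin, dauber, brush, cup from where it was at the start of the episode below 0.03 m); the robot touches nothing.
It fails at once if the shoe is shoved more than 25 mm, lifted or tipped (distance of shoe from where it was at the start of the episode above 0.025 m or angle between shoe's own z axis and vertical above 0.2 rad).
It fails at once if a thing on the bench that should be left alone is moved more than 30 mm or lifted (distance of any of other_shoe, bottle, black_tin, tan_tin, dauber, brush, cup from where it was at the start of the episode above 0.03 m).
It also fails if it takes over 38 s, if anything falls off the work surface, if the arm or the gripper's body presses on something with over 40 N, if the wrist force passes 120 N, or if a joint passes its speed limit or range.

## Working session

There is one attempt and no reset: what is moved stays moved. The work goes in short steps, Python scripts to look and compute and a tool call to move; the robot and the scene stay as the last step left them, time stands still between calls to the robot, and variables do not carry over. Pictures are saved under pics/ and viewed, and the job is handed in when it is done.

Besides the shell and the picture viewer there is one more tool, called after "Request:" by a JSON object that holds its "api" and its "payload", one argument or row to a line. play_rows: Moves the arm, as the interface text tells. Shifts and turns lie within -1 to 1; 1 stands for 30 cm of shift or 30 degrees of turn. Its arguments: {"type":"object","properties":{"moves":{"type":"array"}},"required":["moves"]}

```bash
mkdir -p pics; ls
cat > h.py <<'E'
import numpy as np,cv2
from bench import arm
def save(p,n): cv2.imwrite(f'pics/{n}.png',cv2.cvtColor(p['pixels'],cv2.COLOR_RGB2BGR))
E
python3 - <<'E'
from h import *
s=arm.read_state();print(s)
for n in ['scene','side','wrist']:
    p=arm.get_image(n);save(p,n+'0')
    print(n,p['vfov'],p['cx'],p['cy'],p['dist'],p['xyz'],np.array(p['rotation']).round(3).tolist())
    for t in ['release_top','thumb_rest','end_stop','shoe','clamp','bottle','tan_tin']:
        try: print(t,[(np.round(d['centre'],0).tolist(),round(d['conf'],2)) for d in arm.look_for(t,p)][:3])
        except Exception as e: print(t,e)
E
```

```text
pics
{'clock': 0.0, 'joints': array([ 1.42459662e+00,  3.85530016e-01,  6.60610740e-03, -5.07189457e-04,
       -1.19400674e+00, -2.58577766e-01]), 'joint_vel': array([ 0.00115855, -0.00126361, -0.00061966,  0.00018307, -0.00112055,
        0.00014081]), 'joint_efforts': array([ 1.06273109e-05, -3.92287123e+01,  1.88398308e+01,  4.18614417e+00,
       -4.64095589e-03,  3.90541018e-06]), 'position': array([246.02969744, 574.29966753, 403.62826659]), 'ee_rot': array([ 9.79569818e-01, -2.01101411e-01, -1.75402370e-04,  1.07871327e-03]), 'contact_force': array([-0.13499572, -0.3674777 ,  0.30726047]), 'wrist_torque': array([-0.01378467, -0.02909914,  0.00272024]), 'gripper_width': 85.22036348817315}
scene 55.89795550397181 321.12375990961635 240.6307764406705 [-0.10800368  0.          0.          0.          0.        ] [1481.82066114  -40.76111842  861.12172386] [0.303, 0.303, 0.642, 0.636]
release_top []
thumb_rest [([617.0, 26.0, 91.0], 0.67), ([639.0, 445.0, 32.0], 0.37)]
end_stop [([624.0, -3.0, 25.0], 0.68), ([607.0, -140.0, 94.0], 0.51), ([445.0, 14.0, 30.0], 0.37)]
shoe [([609.0,
[... 230 characters left out ...]
5 240.2070807229106 [-0.10545321  0.          0.          0.          0.        ] [ 381.83608616 -861.20517153  994.70422237] [0.376, -0.039, -0.117, 0.918]
release_top []
thumb_rest [([587.0, 26.0, 97.0], 0.91)]
end_stop [([562.0, -123.0, 48.0], 0.56)]
shoe [([568.0, -199.0, 104.0], 0.94), ([592.0, 27.0, 106.0], 0.2)]
clamp [([560.0, -121.0, 43.0], 0.67)]
bottle [([482.0, 445.0, 78.0], 0.7)]
tan_tin [([440.0, 2.0, 26.0], 0.94)]
wrist 65.61783804799869 323.8795340929771 244.7365505213043 [0.01869589 0.         0.         0.         0.        ] [323.3653718  541.22327584 373.64981013] [0.091, -0.137, 0.824, -0.543]
release_top []
thumb_rest []
end_stop []
shoe []
clamp []
bottle []
tan_tin []
```

View pics/scene0.png

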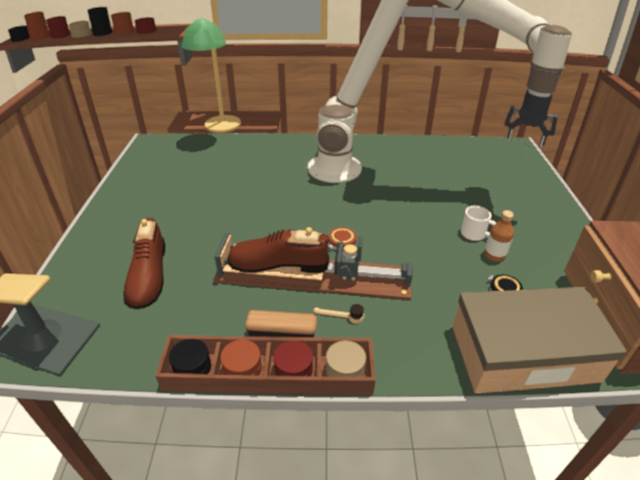

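View pics/side0.png

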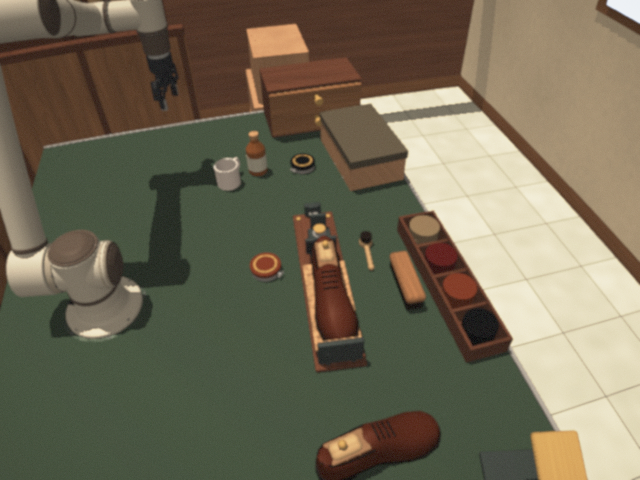

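View pics/wrist0.png

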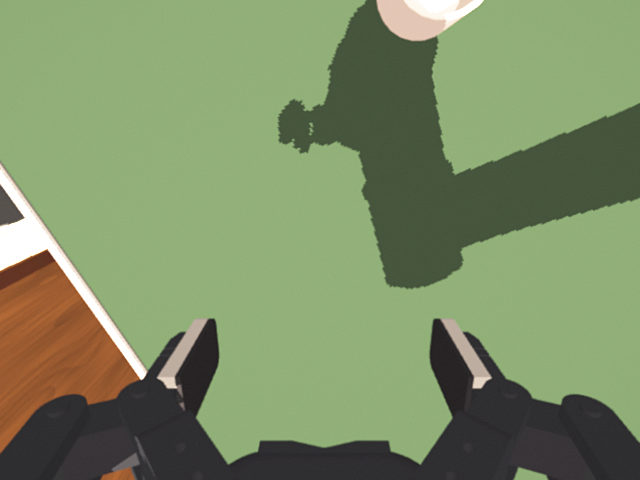

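Run:
```python
import cv2
a=cv2.imread('pics/scene0.png');cv2.imwrite('pics/sc.png',cv2.resize(a[220:310,205:425],None,fx=3.6,fy=3.6,interpolation=cv2.INTER_CUBIC))
a=cv2.imread('pics/side0.png');cv2.imwrite('pics/sd.png',cv2.resize(a[195:375,280:380],None,fx=3.3,fy=3.3,interpolation=cv2.INTER_CUBIC))
```

```text
(no output)
```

View pics/sc.png

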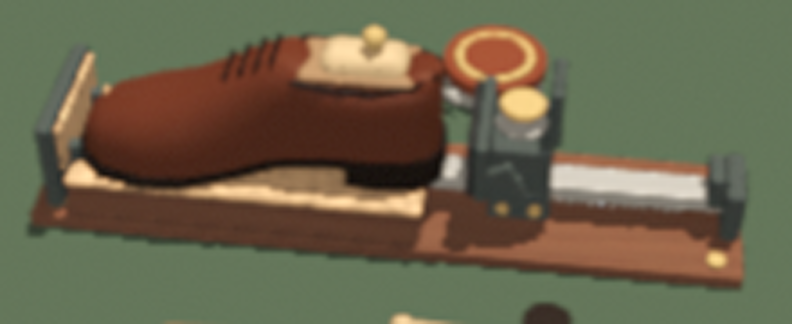

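View pics/sd.png

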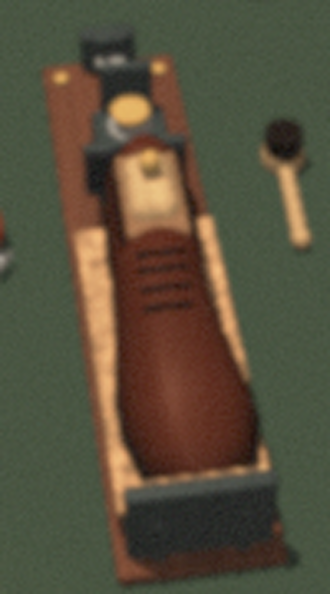

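```bash
cat >> h.py <<'E'
from scipy.spatial.transform import Rotation as R
CAL={'scene':(55.89795550397181,321.1238,240.6308,-0.10800368,[1481.82066114,-40.76111842,861.12172386]),'side':(53.1744847746946,317.915,240.207,-0.10545321,[381.83608616,-861.20517153,994.70422237])}
def rot(r):
    r=np.array(r,float)
    return r if r.shape==(3,3) else R.from_quat(r).as_matrix()
def ray(p,uv):
    f=240/np.tan(np.radians(p['vfov'])/2)
    K=np.array([[f,0,p['cx']],[0,f,p['cy']],[0,0,1]])
    n=cv2.undistortPoints(np.array([[uv]],float),K,np.array(p['dist'],float))[0,0]
    return np.array(p['xyz'],float),rot(p['rotation'])@np.array([n[0],-n[1],-1])
def onz(p,uv,z):
    c,d=ray(p,uv);return c+d*(z-c[2])/d[2]
def tri(*rs):
    A=0;b=0
    for c,d in rs:
        d=d/np.linalg.norm(d);M=np.eye(3)-np.outer(d,d);A=A+M;b=b+M@c
    return np.linalg.solve(A,b)
def proj(p,X):
    f=240/np.tan(np.radians(p['vfov'])/2)
    q=rot(p['rotation']).T@(np.asarray(X,float)-p['xyz']);q=q*[1,-1,-1]
    K=np.array([[f,0,p['cx']],[0,f,p['cy']],[0,0,1]])
    return cv2.projectPoints(q.reshape(1,1,3),np.zeros(3),np.zeros(3),K,np.array(p['dist'],float))[0].ravel()
E
python3 - <<'E'
from h import *
S=arm.get_image('scene');D=arm.get_image('side')
b1=(350.6,248.9);b2=(319.4,228.3)
print('tri',tri(ray(S,b1),ray(D,b2)),onz(S,b1,111),onz(D,b2,111))
f=lambda u,v:(205+u/3.6,220+v/3.6); g=lambda u,v:(280+u/3.3,195+v/3.3)
for n,q in dict(nl=f(32,225),nr=f(742,280),fr=f(742,172)).items(): print(n,onz(S,q,10).round(1))
for n,q in dict(toeL=g(118,578),farL=g(45,70),farR=g(172,58),toeR=g(292,562),scL=g(60,77),scR=g(158,68)).items(): print(n,onz(D,q,12).round(1))
for n,q in dict(endTopL=f(712,158),endtopR=f(745,158)).items(): print(n,onz(S,q,72).round(1))
print(arm.read_state()['clock'])
E
```

```text
tri [595.53813062  30.4659064  107.99787717] [597.27199915  31.36872479 111.        ] [595.29040299  25.41393329 111.        ]
nl [ 622.6 -331.2   10. ]
nr [672. 190.  10.]
fr [557.3 206.5  10. ]
toeL [ 496.3 -323.6   12. ]
farL [556.9 196.   12. ]
farR [673.6 181.3  12. ]
toeR [ 616.4 -342.6   12. ]
scL [568.2 183.2  12. ]
scR [657.6 171.5  12. ]
endTopL [609.9 168.8  72. ]
endtopR [609.7 192.9  72. ]
1.3
```

Request:
{"api": "play_rows", "payload": {
  "moves": [
    [[0.1, -0.15, 0], -0.2, 1],
    [[0.2, -0.3, 0], -0.4, 1],
    [[0.3, -0.45, 0], -0.6, 1],
    [[0.39, -0.6, 0], -0.81, 1],
    [[0.39, -0.6, 0], -0.81, 1]
  ]
}}

```text
clock: 1.92
position: [364.3, 391.8, 405.2]
ee_rot: [0.914, -0.405, 0.0, -0.0]
contact_force: [0.1, -0.2, 0.2]
gripper_width: 0.6
```

Request:
{"api": "play_rows", "payload": {
  "moves": [
    [[0.1, -0.15, 0], -0.2, 1],
    [[0.2, -0.3, 0], -0.4, 1],
    [[0.3, -0.45, 0], -0.6, 1],
    [[0.39, -0.6, 0], -0.81, 1],
    [[0.39, -0.6, 0], -0.81, 1]
  ]
}}

```text
clock: 2.55
position: [482.5, 209.9, 405.1]
ee_rot: [0.808, -0.59, 0.0, -0.0]
contact_force: [0.0, 1.1, -0.0]
gripper_width: 0.1
```

Request:
{"api": "play_rows", "payload": {
  "moves": [
    [[0.1, -0.15, 0], -0.2, 1],
    [[0.2, -0.3, 0], -0.4, 1],
    [[0.3, -0.45, 0], -0.6, 1],
    [[0.39, -0.6, 0], -0.81, 1],
    [[0.39, -0.6, 0], -0.81, 1],
    [[0.39, -0.6, 0], -0.81, 1]
  ]
}}

```text
clock: 3.3
position: [599.5, 30.9, 404.8]
ee_rot: [-0.666, 0.746, 0.0, -0.0]
contact_force: [0.5, 0.2, 0.9]
gripper_width: -0.4
```

Run:
```python
from h import *
p=arm.get_image('wrist');save(p,'w1');s=arm.read_state()
print({k:np.round(s[k],3).tolist() for k in ['clock','position','ee_rot','contact_force','gripper_width','joints']})
print(R.from_quat(s['ee_rot']).as_matrix().round(3),p['xyz'],rot(p['rotation']).round(3))
for n in ['thumb_rest','release_top','end_stop','clamp']: print(n,[(np.round(d['centre'],0).tolist(),round(d['conf'],2)) for d in arm.look_for(n,p)][:3])
for n,X in dict(btn=(596,28,111)).items(): print(n,proj(p,X))
```

```text
{'clock': 3.35, 'position': [599.317, 31.272, 405.012], 'ee_rot': [-0.666, 0.746, 0.0, -0.0], 'contact_force': [-0.506, -0.05, -0.26], 'gripper_width': -0.01, 'joints': [0.322, 0.342, -0.056, 0.0, -1.173, -0.434]}
[[-0.112 -0.994 -0.   ]
 [-0.994  0.112 -0.   ]
 [ 0.     0.    -1.   ]] [590.350787   -52.5614899  373.70940239] [[-0.994 -0.107 -0.037]
 [ 0.113 -0.94  -0.322]
 [-0.    -0.324  0.946]]
thumb_rest [([596.0, 14.0, 102.0], 0.63)]
release_top []
end_stop [([595.0, 18.0, 46.0], 0.82)]
clamp [([596.0, 16.0, 45.0], 0.61)]
btn [328.7504486  232.83598559]
```

View pics/w1.png

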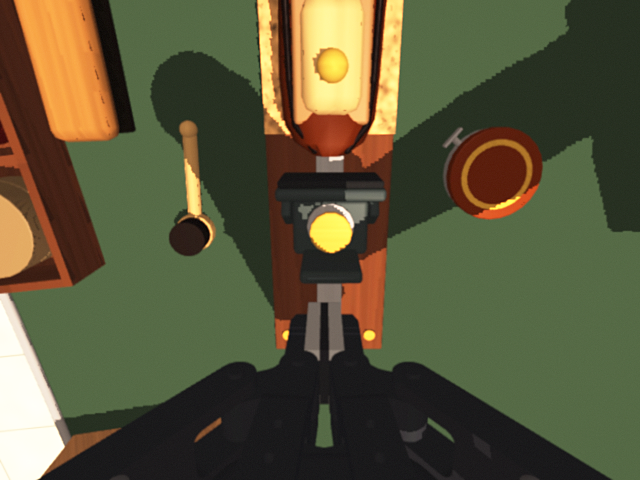

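Run:
```python
from h import *
a=cv2.imread('pics/w1.png');cv2.imwrite('pics/w1c.png',cv2.resize(a[160:360,250:410],None,fx=3.7,fy=3,interpolation=cv2.INTER_CUBIC))
```

```text
(no output)
```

View pics/w1c.png

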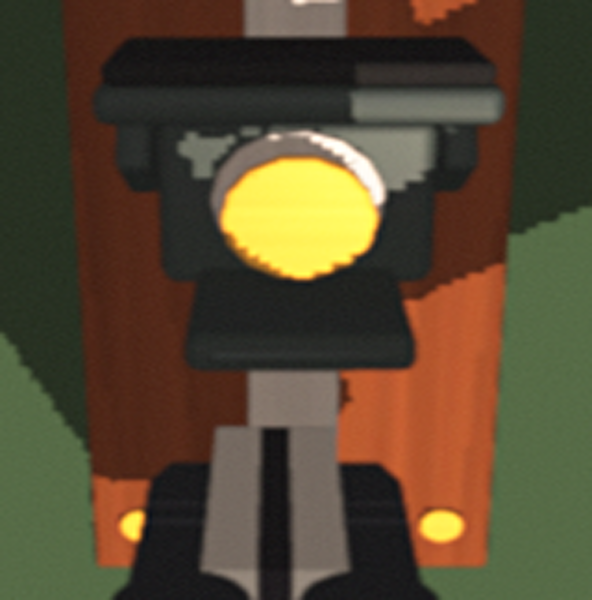

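Run:
```python
from h import *
p=arm.get_image('wrist')
c=lambda u,v:(250+u/3.7,160+v/3)
for z in (108,112): print('btn',z,onz(p,c(300,218.5),z).round(1), onz(p,c(379,218),z)[0]-onz(p,c(221,218),z)[0])
for n,q in dict(l=c(187,345),r=c(414,345)).items(): print('thumbtop',n,onz(p,q,138).round(1))
for n,q in dict(bl=(96,560),br=(488,560),tl=(65,10),tr=(524,10),s=(441,525)).items(): print(n,onz(p,c(*q),12).round(1))
for z in (232,250):print('tip proj',proj(p,(599.3,31.3,z)),(np.array(proj(p,(599.3,31.3,z)))-[250,160])*[3.7,3])
for n,q in dict(l=(215,430),r=(337,430)).items(): print('tip',n,onz(p,c(*q),232).round(1))
```

```text
btn 108 [594.2  29.6 108. ] -31.732568206567635
btn 112 [594.2  28.3 112. ] -31.256001714158856
thumbtop l [617.9  48.2 138. ]
thumbtop r [575.9  53.  138. ]
bl [672.2 186.2  12. ]
br [552.9 199.6  12. ]
tl [648.7 -16.8  12. ]
tr [530.9  -3.5  12. ]
s [566.1 182.9  12. ]
tip proj [324.76785002 321.73399284] [276.64104507 485.20197853]
tip proj [324.81833996 345.84089338] [276.82785786 557.52268014]
tip l [605.4  21.6 232. ]
tip r [591.4  23.2 232. ]
```

Request:
{"api": "play_rows", "payload": {
  "moves": [
    [[-0.015, 0.008, -0.08], 0, 1],
    [[-0.015, 0.008, -0.18], 0, 1],
    [[-0.015, 0.008, -0.28], 0, 1],
    [[-0.015, 0.008, -0.34], 0, 1],
    [[-0.015, 0.008, -0.36], 0, 1],
    [[-0.015, 0.008, -0.36], 0, 1]
  ]
}}

```text
clock: 4.35
position: [594.8, 33.7, 297.7]
ee_rot: [-0.666, 0.746, -0.0, 0.0]
contact_force: [0.4, -0.1, 0.3]
gripper_width: 0.1
```

Run:
```python
from h import *
for n in ['wrist','side','scene']:
    p=arm.get_image(n);save(p,n+'2')
    X=dict(btn=(594.2,28.8,111),tip=(594.8,33.8,124))
    print(n,{k:proj(p,v).round(1) for k,v in X.items()})
s=arm.read_state()
print({k:np.round(s[k],3).tolist() for k in ['clock','position','contact_force']})
a=cv2.imread('pics/scene2.png');b=cv2.imread('pics/side2.png')
w=cv2.imread('pics/wrist2.png')
cv2.imwrite('pics/j2.png',np.hstack([cv2.resize(a[200:300,300:400],(390,390),interpolation=2),cv2.resize(b[180:280,270:370],(390,390),interpolation=2)]))
```

```text
wrist {'btn': array([325.3, 297.3]), 'tip': array([325.2, 321.4])}
side {'btn': array([318.7, 227.5]), 'tip': array([318.4, 222.7])}
scene {'btn': array([349.6, 248.1]), 'tip': array([351.7, 244.4])}
{'clock': 4.5, 'position': [594.97, 33.532, 298.554], 'contact_force': [0.048, 0.288, 0.43]}
```

View pics/wrist2.png

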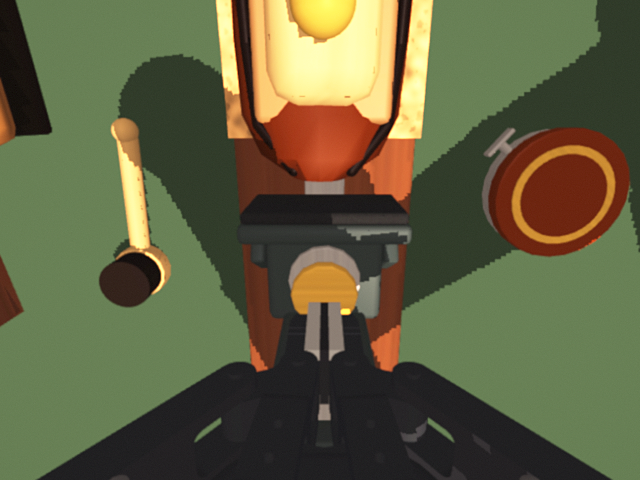

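View pics/j2.png

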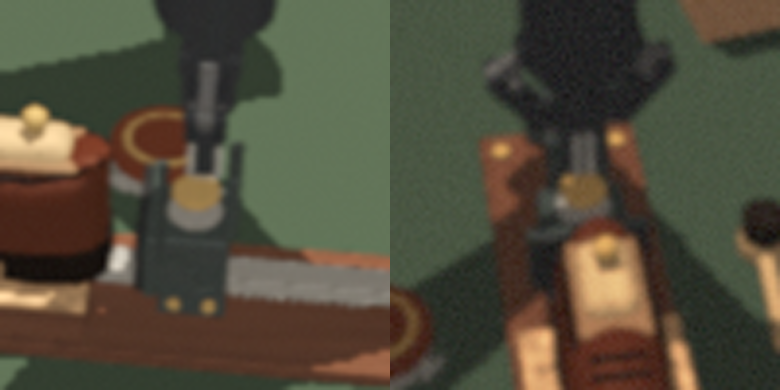

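The tip hangs over the rear half of the button (wrist view: button at about (324,290), tip at (324,305)), with the thumb rest just behind it. I'll press now.

Request:
{"api": "play_rows", "payload": {
  "moves": [
    [[0, 0, -0.02], 0, 1],
    [[0, 0, -0.04], 0, 1],
    [[0, 0, -0.05], 0, 1],
    [[0, 0, -0.055], 0, 1],
    [[0, 0, -0.06], 0, 1],
    [[0, 0, -0.06], 0, 1]
  ]
}}

```text
clock: 5.25
position: [594.8, 33.4, 280.7]
ee_rot: [-0.666, 0.746, -0.001, 0.001]
contact_force: [-2.0, -0.6, 2.7]
gripper_width: -0.0
```

Run:
```python
from h import *
p=arm.get_image('scene');save(p,'scene3')
for i in range(3):
    s=arm.read_state()
    print({k:np.round(s[k],3).tolist() for k in ['clock','position','contact_force']})
    w=arm.get_image('wrist')
save(w,'w3')
a=cv2.imread('pics/scene3.png');b=cv2.imread('pics/w3.png')
cv2.imwrite('pics/j3.png',np.hstack([cv2.resize(a[200:300,300:400],(390,390),interpolation=2),cv2.resize(b[180:380,220:420],(390,390),interpolation=2)]))
```

```text
{'clock': 5.3, 'position': [594.795, 33.464, 280.69], 'contact_force': [-2.653, 0.728, 3.996]}
{'clock': 5.35, 'position': [594.804, 33.419, 280.672], 'contact_force': [-2.596, 0.295, 3.311]}
{'clock': 5.4, 'position': [594.817, 33.454, 280.692], 'contact_force': [-2.458, 0.489, 2.614]}
```

View pics/j3.png

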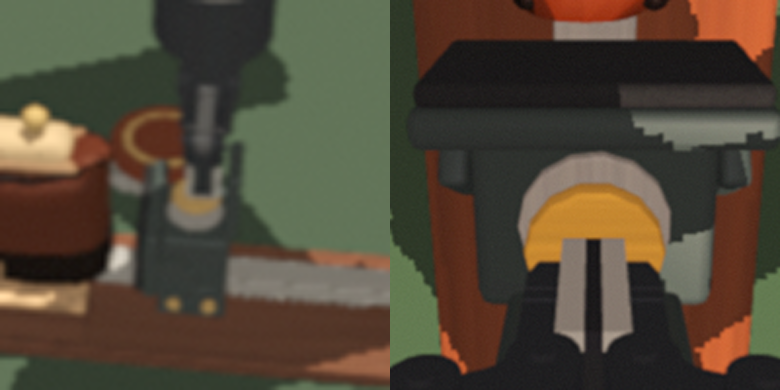

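Request:
{"api": "play_rows", "payload": {
  "moves": [
    [[0, 0, -0.004], 0, 1],
    [[0, 0, -0.007], 0, 1],
    [[0, 0, -0.007], 0, 1],
    [[0, 0, -0.007], 0, 1]
  ]
}}

```text
clock: 5.95
position: [594.8, 33.4, 278.6]
ee_rot: [-0.666, 0.746, -0.001, 0.001]
contact_force: [-2.7, 0.0, 3.9]
gripper_width: 0.3
```

Request:
{"api": "play_rows", "payload": {
  "moves": [
    [[0.001, 0.01, 0], 0, 1],
    [[0.003, 0.025, 0], 0, 1],
    [[0.005, 0.04, 0], 0, 1],
    [[0.007, 0.06, 0], 0, 1],
    [[0.009, 0.08, 0], 0, 1],
    [[0.011, 0.1, 0], 0, 1]
  ]
}}

```text
clock: 6.7
position: [598.6, 64.0, 278.9]
ee_rot: [-0.666, 0.746, -0.001, 0.002]
contact_force: [2.0, -4.0, 3.7]
gripper_width: -0.3
```

Run:
```python
from h import *
p=arm.get_image('scene');save(p,'scene4')
w=arm.get_image('wrist');save(w,'w4')
s=arm.read_state()
print({k:np.round(s[k],3).tolist() for k in ['clock','position','contact_force']})
a=cv2.imread('pics/scene4.png');b=cv2.imread('pics/w4.png')
cv2.imwrite('pics/j4.png',np.hstack([cv2.resize(a[200:320,290:410],(390,390),interpolation=2),cv2.resize(b[80:380,170:470],(390,390),interpolation=2)]))
```

```text
{'clock': 6.8, 'position': [598.597, 64.583, 278.763], 'contact_force': [0.414, -0.853, 3.907]}
```

View pics/j4.png

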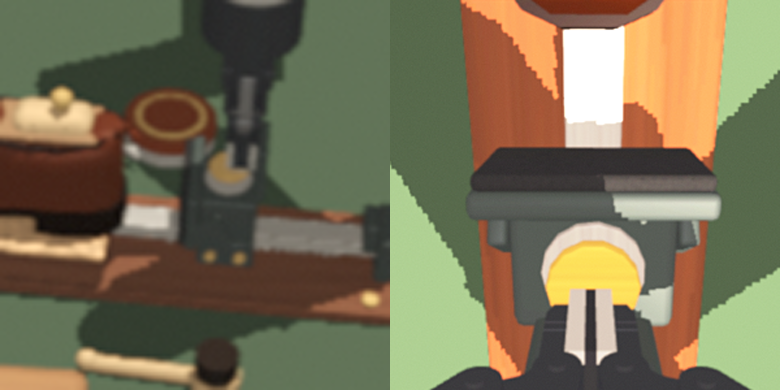

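Request:
{"api": "play_rows", "payload": {
  "moves": [
    [[0.002, 0.02, 0], 0, 1],
    [[0.005, 0.045, 0], 0, 1],
    [[0.008, 0.07, 0], 0, 1],
    [[0.011, 0.095, 0], 0, 1],
    [[0.013, 0.12, 0], 0, 1],
    [[0.016, 0.145, 0], 0, 1],
    [[0.019, 0.165, 0], 0, 1],
    [[0.02, 0.18, 0], 0, 1],
    [[0.021, 0.19, 0], 0, 1]
  ]
}}

```text
clock: 7.92
position: [605.0, 121.9, 278.8]
ee_rot: [-0.667, 0.745, -0.001, 0.002]
contact_force: [2.1, -3.0, 3.3]
gripper_width: 0.3
```

Run:
```python
from h import *
p=arm.get_image('scene');save(p,'scene5')
w=arm.get_image('wrist');save(w,'w5')
s=arm.read_state()
print({k:np.round(s[k],3).tolist() for k in ['clock','position','contact_force']})
a=cv2.imread('pics/scene5.png');b=cv2.imread('pics/w5.png')
cv2.imwrite('pics/j5.png',np.hstack([cv2.resize(a[200:320,310:430],(390,390),interpolation=2),cv2.resize(b[80:380,170:470],(390,390),interpolation=2)]))
```

```text
{'clock': 8.025, 'position': [604.952, 122.133, 278.752], 'contact_force': [1.564, -1.232, 3.531]}
```

View pics/j5.png

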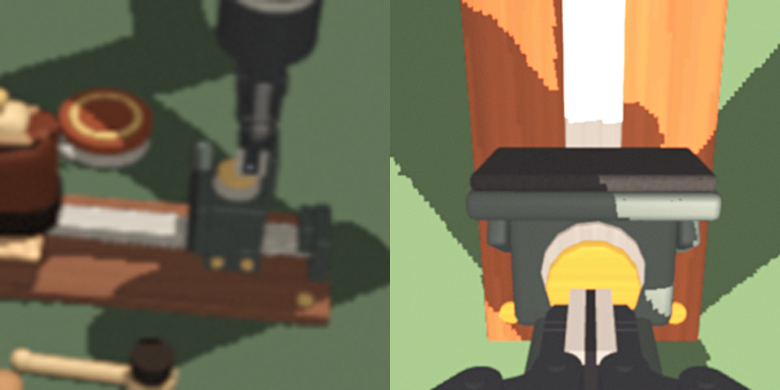

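Request:
{"api": "play_rows", "payload": {
  "moves": [
    [[0.002, 0.02, 0], 0, 1],
    [[0.004, 0.04, 0], 0, 1],
    [[0.006, 0.055, 0], 0, 1],
    [[0.008, 0.07, 0], 0, 1],
    [[0.009, 0.08, 0], 0, 1]
  ]
}}

```text
clock: 8.65
position: [607.7, 146.5, 278.7]
ee_rot: [-0.667, 0.745, -0.001, 0.003]
contact_force: [1.7, -3.3, 3.9]
gripper_width: 0.1
```

Request:
{"api": "play_rows", "payload": {
  "moves": [
    [[0.001, 0.01, 0], 0, 1],
    [[0.002, 0.02, 0], 0, 1]
  ]
}}

```text
clock: 8.9
position: [608.3, 151.4, 278.8]
ee_rot: [-0.667, 0.745, -0.002, 0.001]
contact_force: [4.2, -14.5, 4.5]
gripper_width: 0.1
```

Request:
{"api": "play_rows", "payload": {
  "moves": [
    [[0.001, 0.007, 0], 0, 1],
    [[0.001, 0.01, 0], 0, 1],
    [[0.001, 0.01, 0], 0, 1]
  ]
}}

```text
clock: 9.28
position: [608.7, 152.0, 278.8]
ee_rot: [-0.666, 0.746, -0.002, -0.001]
contact_force: [3.4, -12.7, 5.5]
gripper_width: -0.1
```

Run:
```python
from h import *
p=arm.get_image('scene');save(p,'scene6')
w=arm.get_image('side');save(w,'s6')
s=arm.read_state()
print({k:np.round(s[k],3).tolist() for k in ['clock','position','contact_force']})
a=cv2.imread('pics/scene6.png');b=cv2.imread('pics/s6.png')
cv2.imwrite('pics/j6.png',np.hstack([cv2.resize(a[200:320,310:430],(390,390),interpolation=2),cv2.resize(b[150:270,250:370],(390,390),interpolation=2)]))
```

```text
{'clock': 9.375, 'position': [608.69, 152.0, 278.807], 'contact_force': [3.25, -12.866, 5.021]}
```

View pics/j6.png

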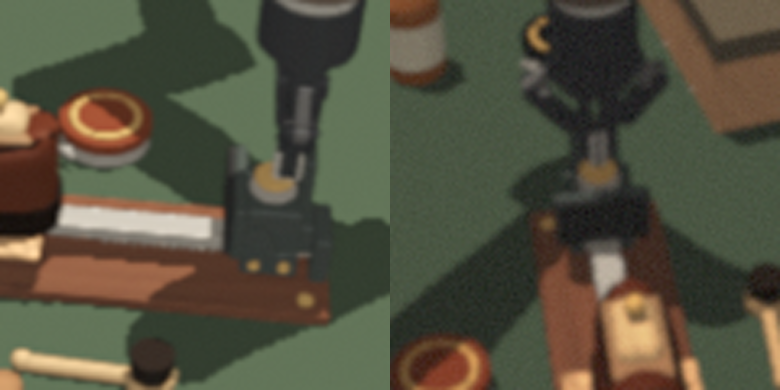

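Request:
{"api": "play_rows", "payload": {
  "moves": [
    [[0, -0.003, 0.01], 0, 1],
    [[0, -0.005, 0.025], 0, 1],
    [[0, -0.005, 0.05], 0, 1],
    [[0, -0.005, 0.1], 0, 1],
    [[0, -0.005, 0.2], 0, 1],
    [[0, -0.005, 0.35], 0, 1],
    [[0, -0.005, 0.45], 0, 1],
    [[0, -0.005, 0.45], 0, 1]
  ]
}}

```text
clock: 10.38
position: [608.7, 150.7, 417.8]
ee_rot: [-0.666, 0.746, -0.003, 0.002]
contact_force: [0.3, -0.1, -0.2]
gripper_width: -0.3
```

Run:
```python
from h import *
P={n:arm.get_image(n) for n in ['scene','side','wrist']}
for n in P: save(P[n],n+'7')
s=arm.read_state()
print({k:np.round(s[k],3).tolist() for k in ['clock','position','contact_force','joint_vel']})
a=cv2.imread('pics/scene7.png');b=cv2.imread('pics/side7.png');w=cv2.imread('pics/wrist7.png')
cv2.imwrite('pics/j7.png',np.hstack([cv2.resize(a[200:320,310:430],(390,390),interpolation=2),cv2.resize(w[120:360,200:440],(390,390),interpolation=2)]))
for n in ['scene','side']:
  q=cv2.imread(f'pics/{n}0.png');r=cv2.imread(f'pics/{n}7.png')
  d=cv2.absdiff(q,r).max(2)
  cv2.imwrite(f'pics/d{n}.png',d)
```

```text
{'clock': 10.525, 'position': [608.2, 150.517, 412.908], 'contact_force': [-0.21, 0.247, -0.505], 'joint_vel': [-0.0, 0.013, -0.012, 0.004, 0.003, 0.0]}
```

View pics/j7.png

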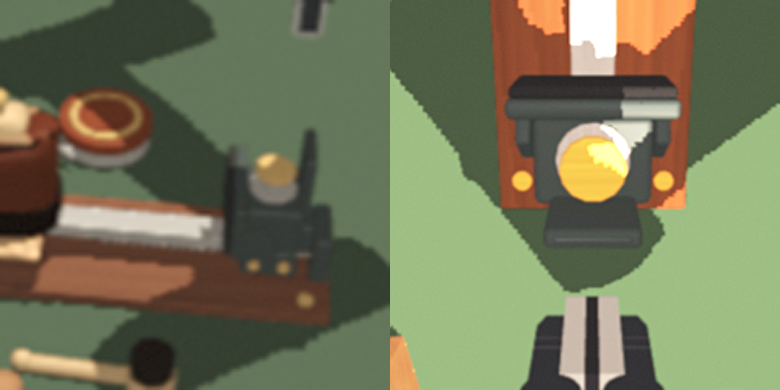

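View pics/dscene.png

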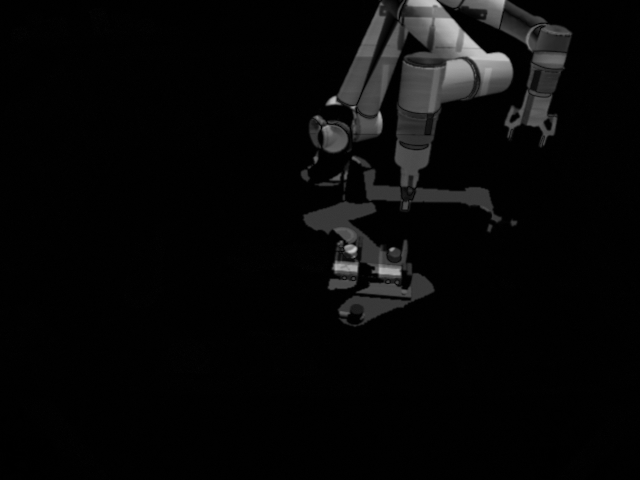

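View pics/scene7.png

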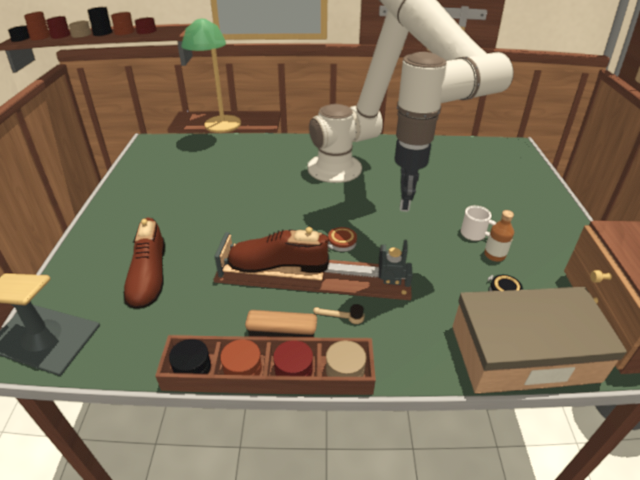

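Run:
```python
from h import *
w=arm.get_image('wrist');S=arm.get_image('scene')
bw=(200+595*240/390-390*240/390,120+170*240/390); bs=(310+275/3.25,200+168/3.25)
print(bw,tri(ray(w,bw),ray(S,bs)),onz(w,bw,112),arm.read_state()['contact_force'])
arm.job_done()
```

```text
(326.1538461538462, 224.6153846153846) [605.90578639 142.92020339 109.93588184] [605.8686739  141.49231902 112.        ] [0.62874137 0.44304109 0.4672116 ]
the job is handed in; nothing more can be done
```

The jaw is open against its end stop with the button up. I handed the job in at about 10.6 s of the 38 s allowed.

**What I did**
- I shut the gripper and lined its tip up with the bar.
- I pressed the brass button to about 105.6 mm above the bench, which is roughly 6 mm down if it started fully up. The spring force read 3–4 N.
- I pushed on the thumb rest, and the jaw slid back about 114 mm until the force along the bar jumped to about 13 N at the end stop.
- I then lifted straight up and clear.

**Last checks**
- **Jaw:** the scene picture shows its iron against the end stop. I could not read the joint value itself, so this rests on the picture and the jump in force.
- **Button:** its top measured about 110 mm above the bench. That is inside the 108–112 mm range for a raised button, but only good to about 2 mm.
- **Robot:** it was clear of everything, and its contact force was within noise.
- **Other things:** comparing the scene picture before and after showed changes only at the arm, the shadows and the jaw. The shoe and the other items have not visibly moved.

**Where the measurements disagreed**
- The side and scene cameras differed by about 6 mm on the button's y. I settled it with the wrist camera.
- The network never found `release_top`, so I located the button from pixels in the pictures.

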